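# Put the pencil holder back together

### The job

The brass liner of the pencil holder is lying on the desk. Stand it on its base on the desk and let go; then take it again by its upper end and lower it, open end up, into the wooden holder until it just rests on the cork all round, gently: do not drop it in or press it tight, or it will jam. Let go, and leave the other things on the desk where they are.

Things in the scene. Friction and masses are not known exactly. Their poses are not given: they have to be found in the camera images.
- liner: Brass pencil cup, a hollow square frustum open at its wide end: outside 44 x 44 mm at the closed base, 59 x 59 mm at the rim, 86 mm tall, walls 4 mm (5 degrees of taper a side), about 0.26 kg. Origin: centre of the base's underside; z runs from base to rim, x and y square to the walls. It starts lying on a side wall, open end pointing away from the robot within 30 degrees.
- liner_com (a point): The liner's centre of mass, on its axis 26 mm from the base's underside (the base is thick and heavy). Leaning less than about 35 degrees from upright on a base edge, the liner drops back onto its base by itself.
- liner_rim (a point): Centre of the liner's open rim, on its axis, 86 mm from the liner's origin. Resting on the cork it needs no more than its own weight; a push of up to about 10 N does no harm, about 20 N jams it.
- holder: Loose walnut box with two brass bands, 70 x 70 mm outside, 58 x 58 mm inside, 66 mm tall, floor 6 mm thick, open on top, about 0.7 kg. Origin: centre of its underside, z up, x and y square to its walls. Inside, a cork collar 28 mm tall has a square opening that tapers like the liner: 46 mm wide at its lower edge, 51 mm at its upper edge.
- holder_mouth (a point): Centre of the holder's top opening, 66 mm above its origin. The collar's upper edge is stuck 2 to 16 mm below this, differently each time and not given. With the cork touching all round, the liner's base is about 11 mm below the collar's lower edge (10 to 25 mm above the desk), its rim 30 to 45 mm above the holder's. Any of the four square positions will do.
- stapler: Bystander: red and black stapler, 130 x 34 x 45 mm, origin at the centre of its underside, x along it.
- mug: Bystander: blue mug, 76 mm wide, 85 mm tall, handle at its +y side, origin at the centre of its underside.
- book: Bystander: small green hardback book lying flat, 100 x 150 x 32 mm, origin at the centre of its underside.
- paperweight: Bystander: green glass dome, 66 mm wide, 36 mm tall, origin at the centre of its underside.

How it is judged:
On the way:
1. the liner stands upright on its base on the desk, let go (angle between liner's own z axis and vertical below 0.08 rad and height (world z) of liner between -0.005 and 0.005 m and linear speed of liner below 0.03 m/s and contact force between liner and the arm below 0.1 N and contact force between liner and the fingers below 0.1 N), for 0.2 s.
At the end, for the whole second after the job is handed in: The liner stands open end up in the holder, resting on its cork only: axes within 3 mm, liner upright within 3.4 degrees, its base 7 to 29 mm above the desk (the height depends on the collar), the holder standing flat on the desk; everything at rest and let go (horizontal distance between liner and holder below 0.003 m and height (world z) of liner between 0.007 and 0.029 m and angle between liner's own z axis and vertical below 0.06 rad and angle between holder's own z axis and vertical below 0.04 rad and height (world z) of holder below 0.004 m and contact force between liner and holder above 0.5 N and linear speed of liner below 0.02 m/s and contact force between liner and the fingers below 0.1 N); the robot touches nothing.
It fails at once if the liner is let drop into the holder (impact over 150 N) (contact force between liner and holder above 150 N).
It fails at once if the held liner is pressed into the holder with more than 40 N (contact force between liner and holder above 40 N and contact force between liner and the fingers above 5 N).
It fails at once if the holder is pushed more than 40 mm or tipped (distance of holder from where it was at the start of the episode above 0.04 m or angle between holder's own z axis and vertical above 0.25 rad).
It fails at once if a bystander is moved more than 20 mm (distance of any of stapler, mug, book, paperweight from where it was at the start of the episode above 0.02 m).
It also fails if it takes over 59 s, if anything falls off the work surface, if the arm or the gripper's body presses on something with over 40 N, if the wrist force passes 120 N, or if a joint passes its speed limit or range.

### The arm

A 6-joint arm with a two-finger parallel gripper is mounted at the origin on the work surface. World frame = base frame: x ahead of the robot, y to its left, z up, the work surface at z = 0. Lengths are in m, angles in rad, forces in N, time in s.
With the tool pointing down it reaches from about 0.375 to 0.975 m from the base axis. Payload 3.8 kg.
Tool frame: the origin (TCP) lies on the centre line of the jaws, within the pads' length; the fingertips stand 11 mm ahead of it and the grasp point (between the pads) lies 8 mm behind it; z points along the fingers, y is the line along which they close (so a half turn about z gives the same grasp; the last joint's range is limited). The gripper opens to 85 mm and grips with 20 to 120 N. Pads are 22 mm wide; open, the fingers measure 114 mm over their backs; the gripper's body (76 mm by 85 mm) begins 54 mm behind the grasp point. The pads swing forward as they close: fully open they stand 13 mm farther back than shut.
Start: joints at [1.273, 0.264, 1.604, -0, 1.274, -0.037], TCP at [0.174, 0.652, 0.242] pointing down, gripper open.
Joint ranges: [-2.63, 2.63], [-0.94, 2.18], [0.31, 2.57], [-1.31, 4.45], [0, 2.66], [-2.55, 2.55]. Speed limits (rad/s): [2.57, 2.57, 3.14, 3.14, 3.14, 3.14].

### API

Orientations are given as a unit quaternion [x, y, z, w].
In Python, from plant import observe, get_image, hand_in, regions_of gives the robot as it stands.
- The arm moves only by the tool carry_out, never from a script. Its argument "motion" is a list of rows, each a list of 2 entries, a list of its own where there are three numbers: the shift along the tool's x, y, z in m, then the turn about the tool's z in degrees. A call has 1 to 5 rows; each row shifts and turns the commanded pose from where the row before left it, along the tool's axes as they then stand; what a row does not reach is not made up. A row lasts 1/12 s, in which the tool goes at most 41.7 mm and 7.16 degrees, less where a joint would pass 70% of its speed; a pose out of reach is approached as far as the arm can. A call is refused whole if a number of a shift passes 0.0417 or a number of a turn 7.16, either way. A call with a gripper value outside its range is refused whole. "fingers" is the closure in counts, from 0 (fully open) to 255 (shut), set as the call begins (left out, the last holds). The fingers move at their own pace and stop on an object; the grip force is fixed at half the most. Time passes only in rows, so rows that do not move let the fingers close. It gives the time, the measured TCP pose, the force, the opening and the grip force at its end, in the units of the state.
- observe(): the state, without advancing time (a new reading comes with each control period).
- get_image(name): name is "side" or "top" or "wrist"; returns a dict with "image" (420x560x3 uint8, blue, green, red), "range_z" (420x560 float32, m along the optical axis (not along the pixel's ray), 0 where there is no reading), "fx", "fy", "cx", "cy" (pixels), "T" (4x4, takes a point from camera to world coordinates). Camera axes: x right, y down, z forward; pixel columns grow to the right and rows downward; lengths in m; the calibration is good to about 2 mm. A picture is of the moment at which its call begins.
- hand_in(): hands the job in; it is judged then, once.
Trained networks look in a picture, given as the dict that the camera call returned (one of the last four; its "shot" number tells which), for a name from the list of things; names that differ only in an ending like _2 or _b are one class to them, and where a whole thing is asked for, a point or a joint stands for the part that bears it (a point fixed in the world has none). Each returns a list of dicts, best first, with "confidence" (0 to 1); they miss things now and then, are a little off and sometimes report something else, mostly with a low value. They report only what shows in the picture. A call takes as long as a camera call.
- regions_of(picture, name): "mask" (420x560 bool, what is visible of it) and "box" ([left, top, right, bottom] in pixels, round what is visible of it).
The state is a dict: "clock": time; "q": joint angles; "qvel": joint speeds; "effort": joint torques, N m; "position": TCP position; "eef_rot": TCP orientation; "contact_force": force on the tool from outside, world axes, zero at the start; "ft_torque": the same for the moment, N m; "opening": opening from 0.0 (shut) to 1.0 (fully open); "gripper_force": force on a finger pad.
Only numpy, scipy, OpenCV 4.12 (cv2) and the standard library are available. Lean on these libraries where they do the work, as an engineer would, in place of code of your own. Each camera call takes 0.05 s, during which the arm holds its last target. There are 200 camera calls.

## Working session

There is one attempt and no reset: what is moved stays moved. The work goes in short steps, Python scripts to look and compute and a tool call to move; the robot and the scene stay as the last step left them, time stands still between calls to the robot, and variables do not carry over. Pictures are saved under pics/ and viewed, at most 10 in all, crops included, and the job is handed in when it is done.

Besides the shell and the picture viewer there is one more tool, called after "Request:" as name(argument=value, ...) on one line, values as JSON. carry_out: Moves the arm, as the interface text tells. Its arguments: {"type":"object","properties":{"motion":{"type":"array","items":{"type":"array"}},"fingers":{"type":"number"}},"required":["motion"]}

```bash
mkdir -p pics; cat > h.py <<'E'
import numpy as np, cv2
from plant import observe, get_image, hand_in, regions_of
def cloud(p, mask=None):
    z=p["range_z"]; m=z>0
    if mask is not None: m&=mask
    v,u=np.nonzero(m); d=z[v,u]
    P=np.c_[(u-p["cx"])/p["fx"]*d,(v-p["cy"])/p["fy"]*d,d,np.ones(len(d))]@np.array(p["T"]).T
    return P[:,:3]
E
python3 - <<'E'
from h import *
s=observe(); print(s)
ims=[]
for n in ["side","top"]:
    p=get_image(n); ims.append(p["image"]); print(n,np.round(p["T"],3).tolist(),p["fx"])
    for o in ["liner","holder","stapler","mug","book","paperweight"]:
        for r in regions_of(p,o)[:1]:
            C=cloud(p,r["mask"]); C=C[C[:,2]>0.004]
            print(o,round(r["confidence"],2),np.round(r["box"]),r["mask"].sum(),"med",np.median(C,0).round(3),"lo",np.percentile(C,2,0).round(3),"hi",np.percentile(C,98,0).round(3))
            if o in("liner","holder"):
                T=C
                if o=="holder": T=C[C[:,2]>C[:,2].max()-0.012]
                print("  rect",cv2.minAreaRect(T[:,:2].astype(np.float32)*1000))
cv2.imwrite("pics/a.png",cv2.resize(np.vstack(ims),(448,600*1)) if 0 else np.hstack(ims)[:, :][::1,::1] if 0 else cv2.resize(np.vstack(ims),(400,600)))
cv2.imwrite("pics/top.png",ims[1])
E
```

```text
{'clock': 0.0, 'q': array([ 1.27309023e+00,  2.64741205e-01,  1.60538321e+00, -4.81244103e-06,
        1.27368839e+00, -3.68949176e-02]), 'qvel': array([-1.66694449e-03,  5.79829263e-05, -1.29420878e-04,  2.39109269e-03,
        8.67067453e-05, -1.29937575e-04]), 'effort': array([ 2.26099573e-04, -5.15100288e+01, -3.67320478e+01, -4.97471956e-05,
        1.24716581e-02,  6.53225015e-05]), 'position': array([0.1738509 , 0.65149588, 0.24096507]), 'eef_rot': array([ 1.30035517e-01,  9.91508715e-01, -1.09496169e-03, -1.82583526e-04]), 'contact_force': array([-0.87612998, -0.90002296,  0.08461864]), 'ft_torque': array([-0.01754606, -0.03592398,  0.0287602 ]), 'gripper_force': 0.0, 'opening': 0.9990356074765551}
side [[-0.938, -0.242, 0.249, 0.303], [-0.347, 0.652, -0.675, 0.746], [0.001, -0.719, -0.695, 0.813], [0.0, 0.0, 0.0, 1.0]] 498.1550096973671
holder 0.65 [280. 159. 323. 206.] 1349 med [ 0.552 -0.105  0.045] lo [ 0.514 -0.16   0.007] hi [ 0.592 -0.086  0.067]
  rect ((552.7808837890625, -126.01455688476562), (75.3506088256836, 71.2079849243164), 77.40658569335938)
stapler 0.61 [194
[... 756 characters left out ...]
781), 84.09657287597656)
holder 0.56 [322. 202. 358. 244.] 1110 med [ 0.555 -0.134  0.049] lo [ 0.514 -0.165  0.005] hi [ 0.588 -0.093  0.069]
  rect ((552.4094848632812, -130.76185607910156), (69.66813659667969, 70.36050415039062), 77.8360595703125)
stapler 0.67 [253. 123. 305. 157.] 895 med [0.741 0.008 0.041] lo [ 0.711 -0.049  0.008] hi [0.77  0.064 0.048]
mug 0.65 [141. 134. 194. 176.] 1304 med [0.713 0.258 0.045] lo [0.674 0.213 0.004] hi [0.746 0.312 0.086]
book 0.56 [352. 121. 421. 171.] 2915 med [ 0.734 -0.249  0.033] lo [ 0.683 -0.322  0.006] hi [ 0.789 -0.176  0.036]
paperweight 0.78 [257. 294. 286. 325.] 637 med [0.357 0.016 0.029] lo [ 0.327 -0.013  0.012] hi [0.384 0.044 0.037]
```

View pics/top.png

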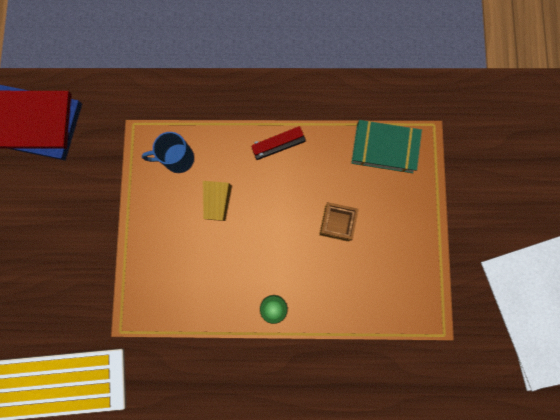

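View pics/a.png

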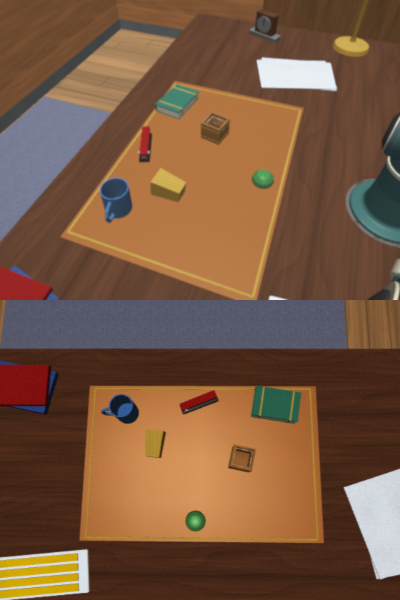

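The top view shows the brass liner at about px (217,201), its wide open end up and away from the robot. The holder is at (338,222), the mug at (170,150), and the paths look free. I'm moving above the liner for a closer look.

Request:
carry_out(motion=[[[-0.033, -0.0235, 0], 0], [[-0.033, -0.0235, 0], 0], [[-0.033, -0.0235, 0], 0], [[-0.033, -0.0235, 0], 0], [[-0.033, -0.0235, 0], 0]])

```text
clock: 1.12
position: [0.3039, 0.4947, 0.2424]
eef_rot: [0.13, 0.992, 0.0, 0.0]
contact_force: [0.7, 0.5, -0.1]
opening: 0.999
gripper_force: 0.0
```

Request:
carry_out(motion=[[[-0.033, -0.0235, 0], 0], [[-0.033, -0.0235, 0], 0], [[-0.033, -0.0235, 0], 0], [[-0.033, -0.0235, 0], 0], [[-0.033, -0.0235, 0], 0]])

```text
clock: 1.53
position: [0.4332, 0.3384, 0.2427]
eef_rot: [0.13, 0.992, 0.0, 0.0]
contact_force: [0.8, 0.4, -0.1]
opening: 1.004
gripper_force: 0.0
```

Request:
carry_out(motion=[[[-0.033, -0.0235, 0], 0], [[-0.033, -0.0235, 0], 0], [[-0.033, -0.0235, 0], 0], [[-0.033, -0.0235, 0], 0], [[-0.033, -0.0235, 0], 0]])

```text
clock: 1.95
position: [0.5625, 0.1822, 0.2427]
eef_rot: [0.13, 0.991, 0.0, 0.0]
contact_force: [0.0, 0.3, -0.2]
opening: 0.999
gripper_force: 0.0
```

Request:
carry_out(motion=[[[0, 0, 0], -5.5], [[0, 0, 0], -5.5], [[0, 0, 0], 0], [[0, 0, 0], 0]])

```text
clock: 2.28
position: [0.5615, 0.1837, 0.2423]
eef_rot: [0.036, 0.999, 0.0, -0.0]
contact_force: [-0.1, -0.7, 1.0]
opening: 1.0
gripper_force: 0.0
```

```bash
cat >> h.py <<'E'
from scipy.spatial.transform import Rotation as Ro
def yaw(s):  # azimuth of tool y, deg
    y=Ro.from_quat(s["eef_rot"]).as_matrix()[:,1]; return np.degrees(np.arctan2(y[1],y[0]))
def go(s,tgt,az):
    R=Ro.from_quat(s["eef_rot"]).as_matrix()
    t=(yaw(s)-az+90)%180-90
    print("shift(tool)",(R.T@(np.array(tgt)-s["position"])).round(4),"turn",round(t,2))
E
python3 - <<'E'
from h import *
s=observe(); print(s["clock"],s["position"].round(4),yaw(s),s["contact_force"].round(2))
p=get_image("wrist"); cv2.imwrite("pics/w1.png",p["image"]); print(np.round(p["T"],3).tolist())
for o in ["liner","holder"]:
    for r in regions_of(p,o)[:1]:
        C=cloud(p,r["mask"]); print(o,r["confidence"],r["box"],len(C))
        C=C[C[:,2]>.01]; T=C
        if o=="liner":
            T=C[C[:,2]>.038]
            # fit top plane and axis by mirror symmetry: width midline
            A=np.c_[T[:,:2],np.ones(len(T))]; k=np.linalg.lstsq(A,T[:,2],rcond=None)[0]; print("plane",k)
            xs=np.percentile(T[:,0],[3,97]);L=np.linspace(*xs,12)
            m=[]
            for a,b in zip(L[:-1],L[1:]):
                q=T[(T[:,0]>a)&(T[:,0]<b),1]; m.append([(a+b)/2,q.min(),q.max(),(q.min()+q.max())/2])
            m=np.array(m); print(m.round(4)); f=np.polyfit(m[1:-1,0],m[1:-1,3],1); print("axis deg",np.degrees(np.arctan(f[0])),f)
            print("zrange",T[:,2].min(),T[:,2].max())
        print(cv2.minAreaRect(T[:,:2].astype(np.float32)*1000))
E
```

```text
2.2833 [0.5615 0.1837 0.2423] 85.88057741365958 [-0.07 -0.71  0.99]
[[0.071, 0.955, 0.289, 0.487], [0.997, -0.068, -0.021, 0.188], [0.0, 0.29, -0.957, 0.374], [0.0, 0.0, 0.0, 1.0]]
liner 0.84 [221.7, 175.6, 282.8, 272.1] 5291
plane [ 0.17602039 -0.0161468  -0.05142501]
[[0.5621 0.133  0.1782 0.1556]
 [0.5695 0.1327 0.1786 0.1556]
 [0.5768 0.131  0.1787 0.1548]
 [0.5841 0.1292 0.1785 0.1538]
 [0.5914 0.1288 0.1789 0.1539]
 [0.5987 0.1273 0.1791 0.1532]
 [0.606  0.1264 0.1788 0.1526]
 [0.6133 0.125  0.1792 0.1521]
 [0.6206 0.124  0.1794 0.1517]
 [0.6279 0.1224 0.1796 0.151 ]
 [0.6352 0.1219 0.1796 0.1507]]
axis deg -4.24573117671687 [-0.07423792  0.19764252]
zrange 0.03845685665433818 0.0607240548543555
((599.2423706054688, 154.38665771484375), (58.21221160888672, 85.79839324951172), 85.07378387451172)
holder 0.62 [0.0, 153.6, 19.9, 232.3] 1131
((560.1223754882812, -94.87939453125), (5.905878067016602, 71.3202133178711), 80.87020874023438)
```

View pics/w1.png

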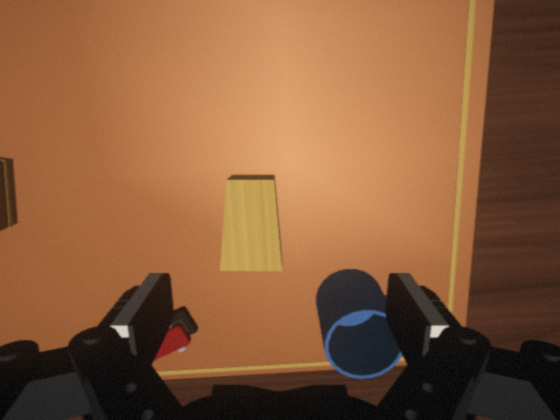

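The wrist view shows the liner at px (222–283, 175–272) with its rim toward the gripper side. Its axis is at -4.3° and its rim at x≈0.641, which agrees with the top view. I'll pinch the side walls near the rim and lift so that it swings base-down.

Request:
carry_out(motion=[[[-0.0343, -0.014, 0], 0.4], [[-0.0343, -0.014, 0.01], 0], [[0, 0, 0.04], 0], [[0, 0, 0.04], 0], [[0, 0, 0.04], 0]], fingers=0)

```text
clock: 2.85
position: [0.629, 0.1515, 0.112]
eef_rot: [0.038, 0.999, 0.0, 0.001]
contact_force: [-0.4, 0.5, -0.6]
opening: 1.003
gripper_force: 0.0
```

Request:
carry_out(motion=[[[0, 0, 0.035], 0], [[0, 0, 0.035], 0], [[0, 0, 0.02], 0], [[0, 0, 0], 0], [[0, 0, 0], 0]])

```text
clock: 3.27
position: [0.6263, 0.1514, 0.0209]
eef_rot: [0.038, 0.999, -0.0, -0.002]
contact_force: [0.7, -0.1, 0.9]
opening: 0.996
gripper_force: 0.0
```

Request:
carry_out(motion=[[[0, 0, 0], 0], [[0, 0, 0], 0], [[0, 0, 0], 0], [[0, 0, 0], 0]], fingers=72)

```text
clock: 3.6
position: [0.6294, 0.1515, 0.0245]
eef_rot: [0.038, 0.999, 0.0, 0.002]
contact_force: [0.5, -0.2, 0.3]
opening: 0.716
gripper_force: 0.0
```

```bash
python3 - <<'E'
from h import *
s=observe(); print(s["clock"],s["position"].round(4),yaw(s),s["contact_force"].round(2),s["opening"],s["gripper_force"])
p=get_image("wrist"); cv2.imwrite("pics/w2.png",p["image"])
E
```

```text
3.6 [0.6294 0.1515 0.0245] 85.6585079883282 [ 0.46 -0.25  0.32] 0.7157028610448927 0.0
```

View pics/w2.png

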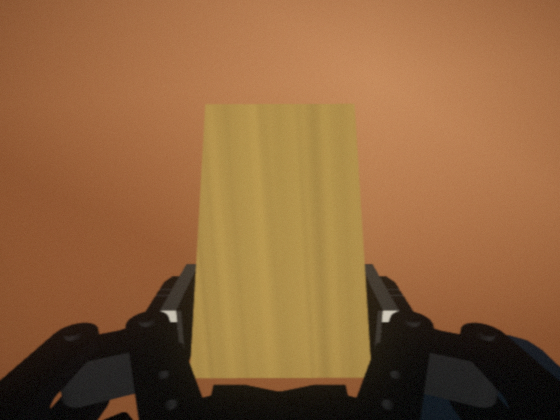

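The liner (px 193–370 wide) is centred and square between the pads. I'll close lightly and read the force.

Request:
carry_out(motion=[[[0, 0, 0], 0], [[0, 0, 0], 0], [[0, 0, 0], 0]], fingers=84)

```text
clock: 3.9
position: [0.6288, 0.1513, 0.024]
eef_rot: [0.038, 0.999, 0.0, 0.001]
contact_force: [-2.0, -0.2, 5.8]
opening: 0.674
gripper_force: 21.1
```

Request:
carry_out(motion=[[[0, 0, 0], 0], [[0, 0, 0], 0], [[0, 0, 0], 0]], fingers=90)

```text
clock: 4.15
position: [0.629, 0.1513, 0.0242]
eef_rot: [0.038, 0.999, 0.0, 0.001]
contact_force: [-1.0, 0.8, 7.5]
opening: 0.668
gripper_force: 62.5
```

Request:
carry_out(motion=[[[0, 0, 0], 0], [[0, 0, 0], 0]], fingers=84)

```text
clock: 4.32
position: [0.629, 0.1513, 0.0241]
eef_rot: [0.038, 0.999, 0.0, 0.001]
contact_force: [-1.7, -1.0, 6.1]
opening: 0.671
gripper_force: 34.1
```

Request:
carry_out(motion=[[[0.005, 0, -0.008], 0], [[0.006, 0, -0.008], 0], [[0.007, 0, -0.007], 0], [[0.008, 0, -0.006], 0], [[0, 0, 0], 0]])

```text
clock: 4.73
position: [0.6004, 0.1533, 0.0525]
eef_rot: [0.038, 0.999, 0.0, -0.0]
contact_force: [-0.1, -0.1, -2.7]
opening: 0.67
gripper_force: 33.6
```

```bash
python3 - <<'E'
from h import *
s=observe(); print(s["clock"],s["position"].round(4),s["contact_force"].round(2),s["opening"],s["gripper_force"])
p=get_image("side"); c=p["image"][170:320,100:300]; w=get_image("wrist")["image"]
cv2.imwrite("pics/s2.png",np.hstack([cv2.resize(c,(400,300)),cv2.resize(w,(400,300))]))
E
```

```text
4.7333 [0.6004 0.1533 0.0525] [-0.06 -0.11 -2.73] 0.670162585578076 33.64908020943403
```

View pics/s2.png

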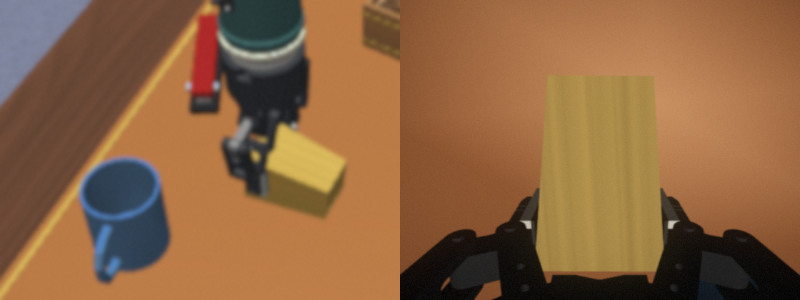

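The side view shows the liner held off the desk, still nearly level, so the grip is too firm to let it pivot. I'll raise it a little and ease the grip step by step.

Request:
carry_out(motion=[[[0, 0, -0.014], 0], [[0, 0, 0], 0], [[0, 0, 0], 0]], fingers=82)

```text
clock: 5.08
position: [0.6032, 0.1532, 0.0665]
eef_rot: [0.038, 0.999, 0.0, 0.001]
contact_force: [0.9, 0.2, -2.2]
opening: 0.68
gripper_force: 12.2
```

Request:
carry_out(motion=[[[0, 0, 0], 0], [[0, 0, 0], 0]], fingers=81)

```text
clock: 5.25
position: [0.6023, 0.153, 0.0653]
eef_rot: [0.038, 0.999, 0.0, 0.0]
contact_force: [0.6, -0.0, -3.3]
opening: 0.683
gripper_force: 6.0
```

```bash
cat >> h.py <<'E'
def slope():
    p=get_image("wrist"); r=regions_of(p,"liner")
    if not r: print("no liner"); return
    m=cv2.erode(r[0]["mask"].astype(np.uint8),np.ones((9,9)))>0
    C=cloud(p,m); R=np.array(p["T"])[:3,:3]
    c=C-np.median(C,0); c=c[np.linalg.norm(c,axis=1)<.05]
    n=np.linalg.svd(c-c.mean(0),full_matrices=False)[2][2]; n*=np.sign(n[2])
    print("conf",r[0]["confidence"],"box",r[0]["box"],"normal",n.round(3),"wall tilt from level",np.degrees(np.arccos(n[2])).round(1),"lo/hi",np.percentile(C,2,0).round(3),np.percentile(C,98,0).round(3))
    return p
E
python3 -c "
from h import *
slope(); s=observe(); print(s['contact_force'],s['position'],s['opening'],s['gripper_force'])"
```

```text
conf 0.89 box [192.6, 239.4, 367.7, 396.1] normal [-0.997  0.064  0.052] wall tilt from level 87.0 lo/hi [0.602 0.126 0.021] [0.654 0.177 0.097]
[-0.66781742  0.16209388 -0.3729783 ] [0.60195251 0.15302989 0.06546207] 0.6827074753148322 6.142768747889136
```

It swung down to about 8° from upright. I'll lower it until it touches.

Request:
carry_out(motion=[[[0, 0, 0.002], 0], [[0, 0, 0.002], 0], [[0, 0, 0], 0]])

```text
clock: 5.6
position: [0.6023, 0.1532, 0.0619]
eef_rot: [0.038, 0.999, 0.0, 0.0]
contact_force: [-1.4, 0.1, 3.2]
opening: 0.683
gripper_force: 2.7
```

```bash
python3 -c "
from h import *
p=slope(); s=observe(); print(s['contact_force'],s['position'],s['opening'],s['gripper_force'])
c=get_image('side')['image'][170:320,100:300]
cv2.imwrite('pics/s3.png',np.hstack([cv2.resize(c,(400,300)),cv2.resize(p['image'],(400,300))]))"
```

```text
conf 0.78 box [191.6, 224.1, 367.0, 396.9] normal [-0.989  0.063  0.136] wall tilt from level 82.2 lo/hi [0.591 0.126 0.021] [0.649 0.177 0.096]
[-1.93133777 -0.56283829  3.32896251] [0.60216925 0.15311023 0.06172012] 0.6809173582564422 2.4604207932692645
```

View pics/s3.png

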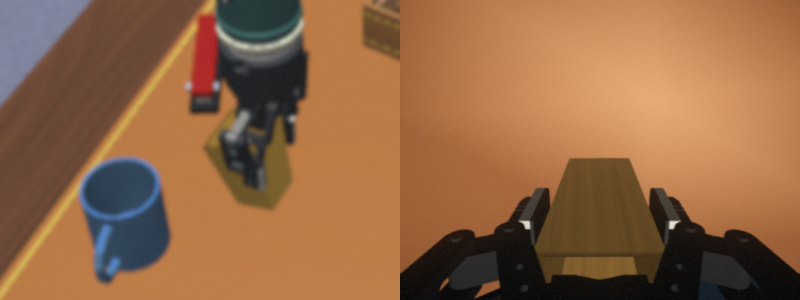

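The liner leans about 13° on a base edge, held between the pads. That is well within the 35° limit, so I'll release it.

Request:
carry_out(motion=[[[0, 0, 0], 0], [[0, 0, 0], 0], [[0, 0, 0], 0], [[0, 0, 0], 0]], fingers=60)

```text
clock: 6.08
position: [0.6017, 0.153, 0.0609]
eef_rot: [0.038, 0.999, -0.0, -0.0]
contact_force: [-0.2, 0.7, 0.0]
opening: 0.767
gripper_force: 0.0
```

Request:
carry_out(motion=[[[0, 0, 0], 0], [[0, 0, 0], 0], [[0, 0, 0], 0]], fingers=0)

```text
clock: 6.33
position: [0.6019, 0.153, 0.0612]
eef_rot: [0.038, 0.999, -0.0, -0.0]
contact_force: [-1.0, 0.1, -0.6]
opening: 0.999
gripper_force: 0.0
```

Request:
carry_out(motion=[[[0, 0, -0.04], 0], [[0, 0, -0.04], 0], [[0.015, 0, -0.04], 0], [[0.02, 0, -0.04], 0], [[0, 0, 0], 0]])

```text
clock: 6.75
position: [0.5714, 0.157, 0.2274]
eef_rot: [0.038, 0.999, 0.002, 0.006]
contact_force: [1.7, -0.2, 1.1]
opening: 1.0
gripper_force: 0.0
```

```bash
cat >> h.py <<'E'
def rim(p,name,zlo,zhi):
    r=regions_of(p,name)[0]; C=cloud(p,cv2.dilate(r["mask"].astype(np.uint8),np.ones((7,7)))>0)
    print(name,r["confidence"],"z hi",np.percentile(C[:,2],[50,90,97]).round(4))
    T=C[(C[:,2]>zlo)&(C[:,2]<zhi)]
    c,sz,a=cv2.minAreaRect(T[:,:2].astype(np.float32)*1000)
    print("   centre",np.round(c,1),"size",np.round(sz,1),"angle mod 90",round(a%90,2),"zmed",np.median(T[:,2]).round(4))
E
python3 - <<'E'
from h import *
s=observe(); print(s["clock"],s["position"].round(4),yaw(s))
w=get_image("wrist"); rim(w,"liner",.078,.095)
t=get_image("top"); rim(t,"liner",.078,.095)
cv2.imwrite("pics/w4.png",np.hstack([w["image"],t["image"]])[:, :][::1] if 0 else np.hstack([cv2.resize(w["image"],(400,300)),cv2.resize(t["image"],(400,300))]))
E
```

```text
6.75 [0.5714 0.157  0.2274] 85.6870876124903
liner 0.61 z hi [0.0543 0.0862 0.087 ]
   centre [610.3 151.7] size [59.  59.7] angle mod 90 85.71 zmed 0.0859
liner 0.68 z hi [0.0856 0.3262 0.3452]
   centre [609.6 148.1] size [55.2 59.2] angle mod 90 85.79 zmed 0.0857
```

View pics/w4.png

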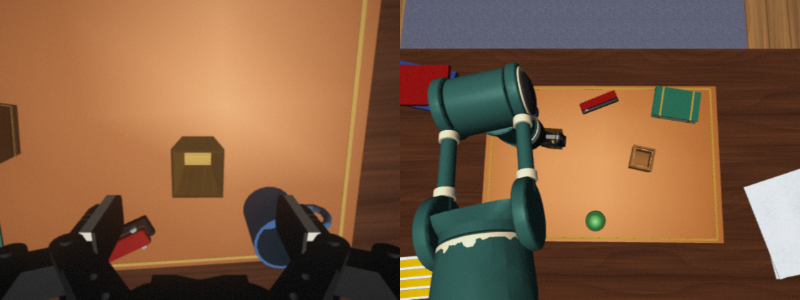

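The wrist and top views show the liner standing upright: rim at z 0.086, centre (0.610, 0.152), turned −4.3°, and let go. Next I'll regrasp it by the rim.

Request:
carry_out(motion=[[[-0.0195, -0.001, 0], 0], [[-0.0195, -0.001, 0], 0], [[0, 0, 0.035], 0], [[0, 0, 0.035], 0], [[0, 0, 0.035], 0]])

```text
clock: 7.37
position: [0.6071, 0.1501, 0.1092]
eef_rot: [0.038, 0.999, -0.0, -0.001]
contact_force: [0.4, -0.0, -0.5]
opening: 1.003
gripper_force: 0.0
```

Request:
carry_out(motion=[[[0, 0, 0.03], 0], [[0, 0, 0.02], 0], [[0, 0, 0], 0], [[0, 0, 0], 0]])

```text
clock: 7.7
position: [0.6047, 0.1499, 0.0587]
eef_rot: [0.038, 0.999, -0.001, -0.004]
contact_force: [0.9, 0.2, 0.6]
opening: 1.002
gripper_force: 0.0
```

Request:
carry_out(motion=[[[0, 0, 0], 0], [[0, 0, 0], 0], [[0, 0, 0], 0], [[0, 0, 0], 0]], fingers=72)

```text
clock: 8.03
position: [0.609, 0.1511, 0.0646]
eef_rot: [0.038, 0.999, 0.001, 0.002]
contact_force: [0.4, 0.8, 0.2]
opening: 0.713
gripper_force: 0.4
```

Request:
carry_out(motion=[[[0, 0, 0], 0], [[0, 0, 0], 0], [[0, 0, 0], 0]], fingers=84)

```text
clock: 8.28
position: [0.609, 0.1511, 0.0648]
eef_rot: [0.038, 0.999, 0.001, 0.002]
contact_force: [-0.8, 0.5, 5.6]
opening: 0.678
gripper_force: 32.5
```

The TCP is 8 mm deeper than I want for holder clearance, so I'll regrip higher.

Request:
carry_out(motion=[[[0, 0, 0], 0], [[0, 0, 0], 0], [[0, 0, -0.004], 0], [[0, 0, -0.005], 0], [[0, 0, 0], 0]], fingers=60)

```text
clock: 8.7
position: [0.6081, 0.1507, 0.0726]
eef_rot: [0.038, 0.999, 0.0, 0.001]
contact_force: [0.2, -0.2, 1.1]
opening: 0.767
gripper_force: 0.0
```

Request:
carry_out(motion=[[[0, 0, 0], 0], [[0, 0, 0], 0], [[0, 0, 0], 0], [[0, 0, 0], 0], [[0, 0, 0], 0]], fingers=84)

```text
clock: 9.12
position: [0.6082, 0.1508, 0.0726]
eef_rot: [0.038, 0.999, 0.0, 0.001]
contact_force: [-0.9, 0.5, 6.4]
opening: 0.678
gripper_force: 29.7
```

Request:
carry_out(motion=[[[0, 0, -0.03], 0], [[0, 0, -0.035], 0], [[0, 0, -0.035], 0], [[0, 0, -0.03], 0], [[0, 0, 0], 0]], fingers=86)

```text
clock: 9.53
position: [0.6114, 0.1514, 0.2091]
eef_rot: [0.038, 0.999, 0.001, 0.006]
contact_force: [1.3, -0.4, -1.0]
opening: 0.673
gripper_force: 45.4
```

```bash
python3 - <<'E'
from h import *
s=observe(); print(s["clock"],s["position"].round(4),yaw(s),s["contact_force"].round(2),s["gripper_force"])
go(s,[.64,-.06,s["position"][2]],77.8)
E
```

```text
9.5333 [0.6114 0.1514 0.2091] 85.65860741235312 [ 1.3  -0.37 -1.04] 45.370779326185584
shift(tool) [-4.450e-02 -2.086e-01 -2.000e-04] turn 7.86
```

Request:
carry_out(motion=[[[-0.0075, -0.035, 0], 0], [[-0.0075, -0.035, 0], 0], [[-0.0075, -0.035, 0], 0], [[-0.0075, -0.035, 0], 0], [[-0.0075, -0.035, 0], 0]])

```text
clock: 9.95
position: [0.6304, -0.0281, 0.1995]
eef_rot: [0.038, 0.999, 0.0, -0.001]
contact_force: [-0.0, -0.7, -3.7]
opening: 0.674
gripper_force: 45.6
```

Request:
carry_out(motion=[[[-0.0075, -0.034, 0], 4], [[0, 0, 0], 3.9], [[0, 0, 0], 0], [[0, 0, 0], 0], [[0, 0, 0], 0]])

```text
clock: 10.37
position: [0.6357, -0.0603, 0.2003]
eef_rot: [0.106, 0.994, 0.0, -0.001]
contact_force: [0.2, -0.1, -3.0]
opening: 0.678
gripper_force: 45.8
```

```bash
python3 - <<'E'
from h import *
s=observe(); print(s["clock"],s["position"].round(4),yaw(s),s["contact_force"].round(2),s["gripper_force"])
w=get_image("wrist"); cv2.imwrite("pics/w5.png",w["image"]); rim(w,"holder",.06,.074)
r=regions_of(w,"liner")
if r: 
    C=cloud(w,r[0]["mask"]); c=C[np.abs(C-np.median(C,0)).max(1)<.04]
    n=np.linalg.svd(c-c.mean(0),full_matrices=False)[2][2]; print("liner",r[0]["confidence"],r[0]["box"],"n",n.round(3),np.percentile(C,[2,50,98],axis=0).round(4))
rim(get_image("top"),"holder",.06,.074)
E
```

```text
10.3667 [ 0.6357 -0.0603  0.2003] 77.88795913019564 [ 0.19 -0.1  -3.  ] 45.761375916190445
holder 0.94 z hi [0.0464 0.0665 0.0672]
   centre [ 553.2 -129.6] size [71. 70.] angle mod 90 78.18 zmed 0.0662
liner 0.7 [196.2, 197.2, 362.1, 380.7] n [0.442 0.168 0.881] [[ 0.6058 -0.0906  0.1357]
 [ 0.6513 -0.0626  0.197 ]
 [ 0.6673 -0.0311  0.2151]]Traceback (most recent call last):
  File "<stdin>", line 8, in <module>
  File "h.py", line 26, in rim
    r=regions_of(p,name)[0]; C=cloud(p,cv2.dilate(r["mask"].astype(np.uint8),np.ones((7,7)))>0)
      ~~~~~~~~~~~~~~~~~~^^^
IndexError: list index out of range
```

View pics/w5.png

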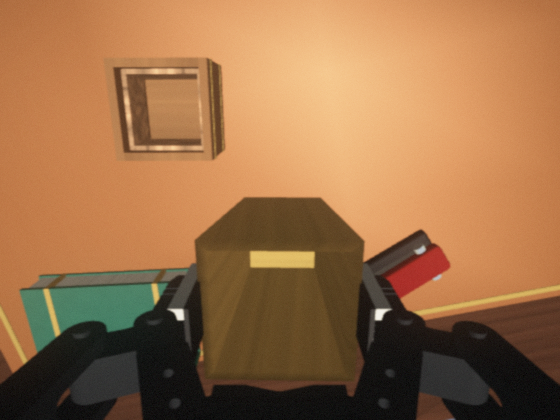

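The wrist view shows the holder at px (115–215, 58–160), square to the tool, with the liner held rim up below it. I'll check the liner's tilt and offset in the hand.

```bash
python3 - <<'E'
from h import *
s=observe(); w=get_image("wrist")
m=np.zeros((420,560),bool); m[205:236,248:315]=1
C=cloud(w,m); C=C[np.abs(C[:,2]-np.median(C[:,2]))<.05]
c=C-C.mean(0); n=np.linalg.svd(c,full_matrices=False)[2][2]; n*=-np.sign(n[0])
R=Ro.from_quat(s["eef_rot"]).as_matrix()
print("near wall normal world",n.round(3),"in tool",(R.T@n).round(3),"upright expects z_world -0.087; resid",np.abs(c@n).mean())
r=regions_of(w,"liner")[0]; C=cloud(w,r["mask"]); t=(C-s["position"])@R
T=t[(t[:,2]<-.004)&(t[:,2]>-.03)&(np.abs(t[:,0])<.036)&(np.abs(t[:,1])<.036)]
# rim: highest points in x/y bins of the tool frame
for nm,ax,sg in(("near edge",0,1),("far edge",0,-1)):
    e=np.percentile(sg*T[:,0],99.5); q=T[(sg*T[:,0]>e-.003)&(np.abs(T[:,1])<.02)]
    print(nm,"x",(sg*e).round(4),"height above TCP",(-np.percentile(q[:,2],[5,50])).round(4))
print("y range",np.percentile(T[:,1],[.5,99.5]).round(4))
go(s,[.553,-.130,s["position"][2]],78.1)
E
```

```text
near wall normal world [-0.974  0.209 -0.085] in tool [ 0.996 -0.     0.085] upright expects z_world -0.087; resid 0.00012011792753895758
near edge x 0.0274 height above TCP [0.0148 0.0131]
far edge x -0.0319 height above TCP [0.0148 0.0137]
y range [-0.0302  0.0283]
shift(tool) [ 0.0669 -0.0858 -0.    ] turn -0.23
```

The liner hangs exactly upright, offset -2 mm in tool x. I'll move over the holder and stop just above its mouth.

Request:
carry_out(motion=[[[0.0231, -0.0283, 0], 0], [[0.0231, -0.0283, 0], 0], [[0.023, -0.0282, 0], -0.2], [[0, 0, 0.02], 0], [[0, 0, 0.02], 0]])

```text
clock: 11.13
position: [0.5511, -0.1309, 0.1634]
eef_rot: [0.106, 0.994, -0.001, 0.002]
contact_force: [0.3, 0.6, -2.6]
opening: 0.673
gripper_force: 46.0
```

Request:
carry_out(motion=[[[0, 0, 0], 0], [[0, 0, 0], 0], [[0, 0, 0], 0]])

```text
clock: 11.38
position: [0.5516, -0.1292, 0.1625]
eef_rot: [0.105, 0.995, -0.0, 0.001]
contact_force: [1.4, -0.2, -2.2]
opening: 0.674
gripper_force: 46.0
```

```bash
python3 - <<'E'
from h import *
s=observe(); print(s["clock"],s["position"].round(4),yaw(s),s["contact_force"].round(2))
R=Ro.from_quat(s["eef_rot"]).as_matrix()
L=s["position"]+R@np.array([-.0023,-.001,.072]); print("liner base",L.round(4))
p=get_image("side"); cv2.imwrite("pics/s6.png",cv2.resize(p["image"][110:220,240:370],(780,600)))
rim(p,"holder",.055,.075)
w=get_image("wrist"); 
try: rim(w,"holder",.055,.075)
except Exception as e: print(e)
E
```

```text
11.3833 [ 0.5516 -0.1292  0.1625] 77.99497655152402 [ 1.41 -0.17 -2.22]
liner base [ 0.5538 -0.1307  0.0905]
holder 0.82 z hi [0.0316 0.0653 0.097 ]
   centre [ 552.6 -125.4] size [74.7 73. ] angle mod 90 78.02 zmed 0.0631
holder 0.94 z hi [0.0515 0.067  0.0977]
   centre [ 533.3 -125.1] size [70.3 30.7] angle mod 90 78.35 zmed 0.0661
```

View pics/s6.png

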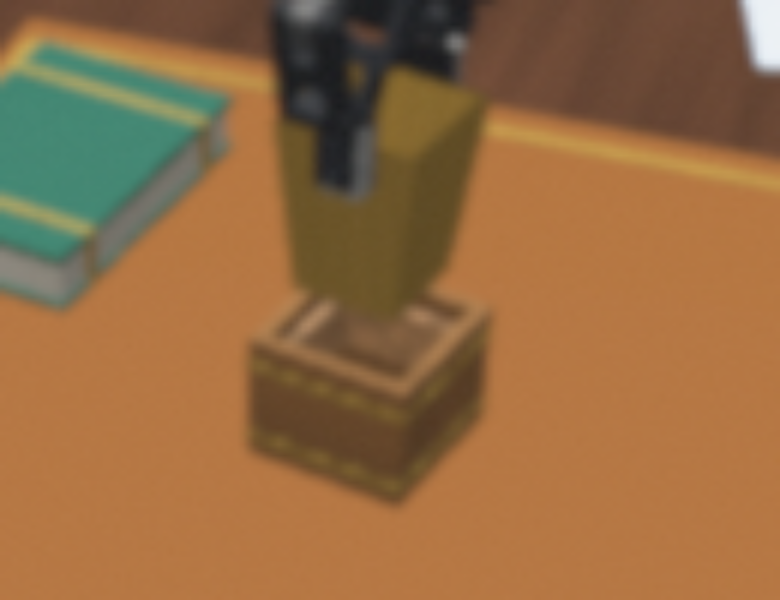

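The liner hangs centred over the holder mouth, within about 1 mm of it. I'll descend while watching the force.

Request:
carry_out(motion=[[[0, 0, 0.012], 0], [[0, 0, 0.012], 0], [[0, 0, 0.01], 0], [[0, 0, 0.008], 0], [[0, 0, 0], 0]])

```text
clock: 12.0
position: [0.5487, -0.1288, 0.1161]
eef_rot: [0.105, 0.994, 0.0, -0.003]
contact_force: [-0.9, -0.6, -3.2]
opening: 0.671
gripper_force: 46.0
```

Request:
carry_out(motion=[[[0, 0, 0.004], 0], [[0, 0, 0.004], 0], [[0, 0, 0.003], 0], [[0, 0, 0], 0], [[0, 0, 0], 0]])

```text
clock: 12.42
position: [0.5509, -0.1294, 0.1086]
eef_rot: [0.105, 0.994, 0.0, -0.0]
contact_force: [0.1, 0.2, -2.2]
opening: 0.675
gripper_force: 46.0
```

Request:
carry_out(motion=[[[0, 0, 0.002], 0], [[0, 0, 0.002], 0], [[0, 0, 0.002], 0], [[0, 0, 0], 0], [[0, 0, 0], 0]])

```text
clock: 12.83
position: [0.5507, -0.1294, 0.1024]
eef_rot: [0.105, 0.994, 0.0, -0.0]
contact_force: [0.1, -0.0, -2.1]
opening: 0.676
gripper_force: 46.0
```

Request:
carry_out(motion=[[[0, 0, 0.002], 0], [[0, 0, 0], 0], [[0, 0, 0.002], 0], [[0, 0, 0], 0], [[0, 0, 0], 0]])

```text
clock: 13.25
position: [0.5508, -0.1293, 0.0984]
eef_rot: [0.105, 0.994, 0.0, -0.0]
contact_force: [0.2, -0.1, -2.6]
opening: 0.674
gripper_force: 46.0
```

Request:
carry_out(motion=[[[0, 0, 0.001], 0], [[0, 0, 0], 0], [[0, 0, 0.001], 0], [[0, 0, 0], 0], [[0, 0, 0], 0]])

```text
clock: 13.67
position: [0.5508, -0.1294, 0.0965]
eef_rot: [0.105, 0.994, 0.0, -0.0]
contact_force: [0.0, -0.5, -2.2]
opening: 0.671
gripper_force: 46.0
```

Request:
carry_out(motion=[[[0, 0, 0.001], 0], [[0, 0, 0], 0], [[0, 0, 0.001], 0], [[0, 0, 0], 0], [[0, 0, 0], 0]])

```text
clock: 14.08
position: [0.5508, -0.1294, 0.0944]
eef_rot: [0.105, 0.994, 0.0, -0.0]
contact_force: [-0.1, 0.2, -2.9]
opening: 0.676
gripper_force: 46.0
```

Request:
carry_out(motion=[[[0, 0, 0.001], 0], [[0, 0, 0], 0], [[0, 0, 0.001], 0], [[0, 0, 0], 0], [[0, 0, 0], 0]])

```text
clock: 14.5
position: [0.5508, -0.1294, 0.0924]
eef_rot: [0.105, 0.994, 0.0, -0.0]
contact_force: [0.6, -0.7, -3.0]
opening: 0.673
gripper_force: 46.0
```

Request:
carry_out(motion=[[[0, 0, 0.001], 0], [[0, 0, 0], 0], [[0, 0, 0.001], 0], [[0, 0, 0], 0], [[0, 0, 0], 0]])

```text
clock: 14.92
position: [0.5509, -0.1294, 0.0905]
eef_rot: [0.105, 0.994, -0.0, 0.0]
contact_force: [-0.3, 0.8, -2.8]
opening: 0.667
gripper_force: 46.0
```

Request:
carry_out(motion=[[[0, 0, 0.001], 0], [[0, 0, 0], 0], [[0, 0, 0.001], 0], [[0, 0, 0], 0], [[0, 0, 0], 0]])

```text
clock: 15.33
position: [0.5513, -0.1295, 0.0895]
eef_rot: [0.105, 0.994, -0.0, 0.0]
contact_force: [-2.0, 1.6, 5.8]
opening: 0.672
gripper_force: 46.7
```

There is contact with a sideways component: the force on the liner is toward −x, +y. I'll lift 1.5 mm, centre it that way, and lower again.

Request:
carry_out(motion=[[[0, 0, -0.0015], 0], [[0.0009, 0.0005, 0], 0], [[0, 0, 0], 0], [[0, 0, 0.001], 0], [[0, 0, 0], 0]])

```text
clock: 15.75
position: [0.5506, -0.1292, 0.0896]
eef_rot: [0.105, 0.994, -0.0, 0.0]
contact_force: [1.4, -3.2, 1.9]
opening: 0.67
gripper_force: 46.3
```

Request:
carry_out(motion=[[[0, 0, 0], 0], [[0, 0, 0.0005], 0], [[0, 0, 0], 0], [[0, 0, 0], 0], [[0, 0, 0], 0]])

```text
clock: 16.17
position: [0.5507, -0.1292, 0.0894]
eef_rot: [0.105, 0.994, -0.0, 0.001]
contact_force: [-1.1, -2.4, 5.7]
opening: 0.671
gripper_force: 46.6
```

It touches at the same height, with side forces now balanced about the centre: it is resting all round. I'll ease the push and let go.

Request:
carry_out(motion=[[[0, -0.0002, -0.0004], 0], [[0, 0, 0], 0], [[0, 0, 0], 0]])

```text
clock: 16.42
position: [0.5506, -0.1292, 0.0894]
eef_rot: [0.105, 0.994, -0.0, 0.001]
contact_force: [1.0, -1.5, 5.0]
opening: 0.67
gripper_force: 46.5
```

Request:
carry_out(motion=[[[0, 0, 0], 0], [[0, 0, 0], 0], [[0, 0, 0], 0]], fingers=82)

```text
clock: 16.67
position: [0.5505, -0.1291, 0.0892]
eef_rot: [0.105, 0.994, -0.0, 0.0]
contact_force: [0.7, -2.3, 4.3]
opening: 0.682
gripper_force: 22.1
```

Request:
carry_out(motion=[[[0, 0, 0], 0], [[0, 0, 0], 0], [[0, 0, 0], 0], [[0, 0, 0], 0]], fingers=70)

```text
clock: 17.0
position: [0.5491, -0.1283, 0.088]
eef_rot: [0.105, 0.994, 0.0, -0.001]
contact_force: [-0.7, -0.2, 0.7]
opening: 0.727
gripper_force: 0.0
```

```bash
python3 - <<'E'
from h import *
s=observe(); print(s["clock"],s["position"].round(4),s["contact_force"].round(2),s["gripper_force"],s["opening"])
w=get_image("wrist"); rim(w,"liner",.08,.125); rim(w,"holder",.055,.075)
E
```

```text
17.0 [ 0.5491 -0.1283  0.088 ] [-0.72 -0.17  0.69] 0.0 0.7268712703569231
liner 0.69 z hi [0.085  0.1012 0.1017]
   centre [ 553.2 -129.6] size [67.7 60.7] angle mod 90 77.48 zmed 0.0974
holder 0.71 z hi [0.0566 0.0668 0.0681]
   centre [ 526.3 -123.8] size [70.4 17.3] angle mod 90 78.41 zmed 0.0659
```

Request:
carry_out(motion=[[[0, 0, 0], 0], [[0, 0, 0], 0], [[0, 0, 0], 0]], fingers=40)

```text
clock: 17.4
position: [0.5501, -0.1289, 0.089]
eef_rot: [0.105, 0.994, 0.0, -0.0]
contact_force: [-0.1, 0.4, 0.3]
opening: 0.844
gripper_force: 0.0
```

Request:
carry_out(motion=[[[0, 0, -0.015], 0], [[0, 0, -0.03], 0], [[0, 0, -0.04], 0], [[0.02, 0, -0.035], 0], [[0.03, 0, 0], 0]])

```text
clock: 17.82
position: [0.5076, -0.1203, 0.2181]
eef_rot: [0.105, 0.994, -0.001, 0.008]
contact_force: [2.1, -0.2, 1.1]
opening: 0.843
gripper_force: 0.0
```

Request:
carry_out(motion=[[[0, 0, 0], 0], [[0, 0, 0], 0], [[0, 0, 0], 0], [[0, 0, 0], 0], [[0, 0, 0], 0]])

```text
clock: 18.23
position: [0.5015, -0.1185, 0.2082]
eef_rot: [0.105, 0.994, 0.0, -0.0]
contact_force: [-1.3, 0.5, 0.4]
opening: 0.843
gripper_force: 0.0
```

```bash
python3 - <<'E'
from h import *
s=observe(); print(s["clock"],s["position"].round(4),s["contact_force"].round(2))
w=get_image("wrist"); rim(w,"liner",.094,.11); rim(w,"holder",.06,.0745)
C=cloud(w); T=C[(C[:,2]>.094)&(C[:,2]<.11)&(np.hypot(C[:,0]-.553,C[:,1]+.13)<.05)]
k=np.linalg.lstsq(np.c_[T[:,:2],np.ones(len(T))],T[:,2],rcond=None)[0]; print("rim plane slope rad",k[:2].round(4),len(T))
p=get_image("side"); cv2.imwrite("pics/end.png",np.hstack([cv2.resize(w["image"],(400,300)),cv2.resize(p["image"][130:230,240:373],(400,300))]))
E
```

```text
18.2333 [ 0.5015 -0.1185  0.2082] [-1.31  0.49  0.4 ]
liner 0.72 z hi [0.0768 0.1011 0.1018]
   centre [ 553.1 -129.3] size [59.1 59.9] angle mod 90 78.16 zmed 0.1007
holder 0.66 z hi [0.0526 0.0669 0.0955]
   centre [ 552.6 -129.2] size [70.1 70.1] angle mod 90 77.91 zmed 0.066
rim plane slope rad [-0.0082  0.0024] 2337
```

View pics/end.png

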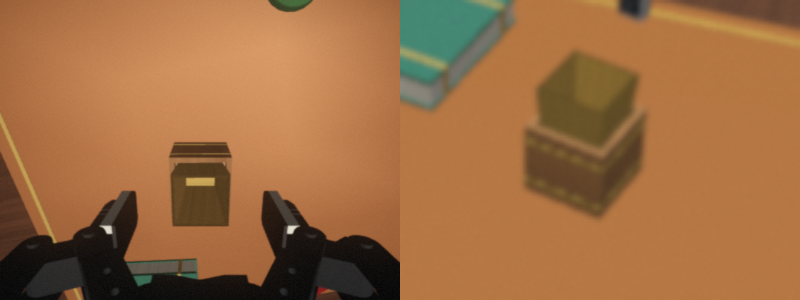

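The liner stands upright in the holder: the centres agree within 0.5 mm, the tilt is below 0.01 rad and the base is about 15 mm up. The robot is clear of it.

```bash
python3 -c "from plant import hand_in; print(hand_in())"
```

```text
the job is handed in; nothing more can be done
None
```

I stood the liner on its base, then lowered it open end up into the holder and handed the job in. By my last measurement it rests upright on the cork, centred within about 0.5 mm, and is let go; no verdict came back.

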